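Fetch the clay pot from behind the tall stock

ROBOT

A 6-joint arm with a two-finger parallel gripper is mounted at the origin on the work surface. World frame = base frame: x ahead of the robot, y to its left, z up, the work surface at z = 0. Lengths are in mm, angles in rad, forces in N, time in s.
With the tool pointing down it reaches from about 300 to 775 mm from the base axis. Payload 14.6 kg.
Tool frame: the origin (TCP) lies midway between the tips of the shut fingers; the grasp point (between the pads) lies 19 mm behind it; z points along the fingers, y is the line along which they close (so a half turn about z gives the same grasp; the last joint's range is limited). The gripper opens to 94 mm and grips with 3 to 60 N. Pads are 16 mm wide; open, the fingers measure 119 mm over their backs; the gripper's body (75 mm by 177 mm) begins 78 mm behind the grasp point.
Start: joints at [1.233, 0.3, 1.521, -0, 1.321, -0.067], TCP at [147.124, 529.947, 166.646] pointing down, gripper open.
Joint ranges: [-3.03, 3.03], [-0.79, 2.21], [0.23, 2.52], [-1.04, 4.18], [0, 3.07], [-2.55, 2.55]. Speed limits (rad/s): [2.22, 2.22, 2.57, 3.14, 3.14, 3.14].

INTERFACE

Orientations are given as [roll, pitch, yaw] about the fixed x, y, z axes, in that order (R = Rz(yaw) Ry(pitch) Rx(roll)).
In Python, from cell import manip gives the robot as it stands.
- The arm moves only by the shell command python3 -m creep 'ROWS' [OPENING] [FORCE]. ROWS is text: rows parted by semicolons, each of 6 numbers parted by spaces: the shift along the tool's x, y, z normalised to -1 to 1, where 1 is 4 cm, then the turn, a rotation vector about the tool's x, y, z normalised to -1 to 1, where 1 is pi rad. In form: dx dy dz ax ay az; .... A call has 1 to 20 rows; each row shifts and turns the commanded pose from where the row before left it, along the tool's axes as they then stand; what a row does not reach is not made up. A row lasts 1/8 s, in which the tool goes at most 62.5 mm and 10.7 degrees, less where a joint would pass 70% of its speed; a pose out of reach is approached as far as the arm can. A call with a number of a shift or a turn outside -1 to 1 is refused whole. A call with a gripper value outside its range is refused whole. OPENING is the closure, from 0 (fully open) to 1 (shut), set as the call begins (- or left out, the last holds). The fingers move at their own pace and stop on an object; FORCE is the grip in N (left out, the last holds). Time passes only in rows, so rows that do not move let the fingers close. It gives the time, the measured TCP pose, the force, the opening and the grip force at its end, in the units of the state.
- manip.read_state(): the state, without advancing time (a new reading comes with each control period).
- manip.camera(name): name is "scene" or "side" or "wrist"; returns a dict with "color" (384x512x3 uint8, red, green, blue), "range_z" (384x512 float32, mm along the optical axis (not along the pixel's ray), 0 where there is no reading), "camera_matrix" (3x3 intrinsics, pixels), "T" (4x4, takes a point from camera to world coordinates). Camera axes: x right, y down, z forward; pixel columns grow to the right and rows downward; lengths in mm; the calibration is good to about 2 mm. A picture is of the moment at which its call begins.
- manip.sign_off(): hands the job in; it is judged then, once.
The state is a dict: "clock": time; "joints": joint angles; "qd": joint speeds; "effort": joint torques, N m; "eef_pos": TCP position; "eef_rot": TCP orientation; "wrist_force": force on the tool from outside, world axes, zero at the start; "moment": the same for the moment, N m; "finger_gap": finger opening in mm; "finger_force": force on a finger pad.
Only numpy, scipy, OpenCV 4.12 (cv2) and the standard library are available. Lean on these libraries where they do the work, as an engineer would, in place of code of your own. Each camera call takes 0.05 s, during which the arm holds its last target. There are 200 camera calls.

TASK

The small clay flowerpot in the wooden crate is hemmed in by a paint tin, a lantern and a tall white vase: first stand all three upright in the shallow metal tray, leaving the pot where it is, and while they wait there stand the pot upright in the middle of the clay saucer. Then put the tin, the lantern and the vase back upright in the crate, each on the very spot where it stood at the start. Knock nothing over and leave the small box and the tiny upturned pot in the crate undisturbed.

Things in the scene. Friction and masses are not known exactly. Their poses are not given: they have to be found in the camera images.
- pot: The small terracotta flowerpot to fetch: open, round, 55 mm high, rim band 62 mm in diameter over the top 17 mm (straight sides), tapering below it to a 44 mm foot; 4 mm wall; about 0.12 kg. Origin: centre of its underside, z up. In the far half of the crate, the tall things only 3 to 20 mm from its rim in front, left and right: too close for fingers.
- tin: Closed metal paint tin, round, 66 mm in diameter, 118 mm high, grey metal with a pale paper band; about 0.35 kg. Origin: centre of its underside, z up. Sides are straight.
- lantern: Dark square metal lantern with glass sides and a yellow candle in it: 60 x 60 mm, flat sides up to 116 mm, with a round 32 mm cap on top to 126 mm; about 0.35 kg. Origin: centre of its underside; x and y along its sides, z up.
- vase: Tall plain white ceramic vase, open and round, 120 mm high, 62 mm in diameter with straight sides over the upper 55 mm, tapering to a 50 mm foot; about 0.35 kg. Origin: centre of its underside, z up. Tin, lantern and vase start in any order in three places: in front (robot side) of the pot, left and right of it.
- crate: Fixed open wooden crate, 212 mm (its x, away from the robot) by 280 mm (its y), walls 6 mm thick and 40 mm high, floor 6 mm thick (things stand at 6 mm above the table). Origin: centre of its underside.
- tray: Fixed shallow metal tray, the side area, on one side of the crate (left or right): 300 mm (its x, pointing away from the robot) by 150 mm (its y), walls 4 mm thick and 16 mm high, floor 4 mm thick. Origin: centre of its underside. Three things fit in it in a row along its x, 90 mm apart.
- saucer: Fixed terracotta saucer on a 170 x 170 x 15 mm plywood board, on the other side of the crate. The saucer is round, 96 mm across its rim, rim top 33 mm above the table, inner floor about 74 mm across and 21 mm above the table. Origin: underside of the board, under the saucer's centre.
- seedbox: Small cardboard box, 40 x 40 x 28 mm, in the near left corner of the crate; to be left alone. Origin: centre of its underside.
- minipot: Tiny upturned terracotta pot, 40 mm in diameter, 34 mm high, in the near right corner of the crate; to be left alone. Origin: centre of its underside.
Things that resemble listed ones, but are neither listed nor needed, are in the scene too. What is shaped like the pot but green, purple or yellow is not meant.

How it is judged (in metres and radians):
On the way, in this order (a step that is already met when the one before it is completed fails the run):
1. the tin, the lantern and the vase all stand upright and released in the metal tray, the pot still within 20 mm of its start (x of tin in the frame of tray between -0.135 and 0.135 m and y of tin in the frame of tray between -0.06 and 0.06 m and z of each of tin, lantern, vase in the frame of tray below 0.012 m and x of lantern in the frame of tray between -0.135 and 0.135 m and y of lantern in the frame of tray between -0.06 and 0.06 m and x of vase in the frame of tray between -0.135 and 0.135 m and y of vase in the frame of tray between -0.06 and 0.06 m and angle between each of tin, lantern, vase's own z axis and vertical below 0.12 rad and linear speed of each of tin, lantern, vase below 0.03 m/s and contact force between the fingers and tin below 0.3 N and contact force between the fingers and lantern below 0.3 N and contact force between the fingers and vase below 0.3 N and distance of pot from where it was at the start of the episode below 0.02 m), for 0.2 s.
2. the pot stands upright and released in the middle of the saucer, while the other three still stand in the tray (horizontal distance between pot and saucer below 0.014 m and z of pot in the frame of saucer between 0.016 and 0.026 m and angle between pot's own z axis and vertical below 0.12 rad and linear speed of pot below 0.03 m/s and contact force between the fingers and pot below 0.3 N and x of tin in the frame of tray between -0.135 and 0.135 m and y of tin in the frame of tray between -0.06 and 0.06 m and z of each of tin, lantern, vase in the frame of tray below 0.012 m and x of lantern in the frame of tray between -0.135 and 0.135 m and y of lantern in the frame of tray between -0.06 and 0.06 m and x of vase in the frame of tray between -0.135 and 0.135 m and y of vase in the frame of tray between -0.06 and 0.06 m), for 0.2 s.
At the end, for the whole second after the job is handed in: The pot stands upright in the saucer, its centre within 14 mm of the saucer's centre, and the tin, the lantern and the vase each stand upright within 15 mm of where they stood at the start; all four are at rest and released (horizontal distance between pot and saucer below 0.014 m and z of pot in the frame of saucer between 0.016 and 0.026 m and angle between each of pot, tin, lantern, vase's own z axis and vertical below 0.12 rad and linear speed of each of pot, tin, lantern, vase below 0.03 m/s and contact force between the fingers and pot below 0.3 N and distance of each of tin, lantern, vase from where it was at the start of the episode below 0.015 m and contact force between the fingers and tin below 0.3 N and contact force between the fingers and lantern below 0.3 N and contact force between the fingers and vase below 0.3 N); the robot touches nothing.
It fails at once if the tin, lantern, vase or pot is tipped over (more than about 35 degrees) (angle between any of tin, lantern, vase, pot's own z axis and vertical above 0.6 rad).
It fails at once if the small box or the tiny upturned pot is moved more than 20 mm (distance of any of seedbox, minipot from where it was at the start of the episode above 0.02 m).
It also fails if it takes over 131 s, if anything falls off the work surface, if the arm or the gripper's body presses on something with over 40 N, if the wrist force passes 120 N, or if a joint passes its speed limit or range.

## Working session

There is one attempt and no reset: what is moved stays moved. The work goes in short steps, Python scripts to look and compute and a shell command to move; the robot and the scene stay as the last step left them, time stands still between calls to the robot, and variables do not carry over. Pictures are saved under pics/ and viewed, at most 14 in all, crops included, and the job is handed in when it is done.

```bash
mkdir -p pics
cat > h.py <<'E'
import numpy as np, cv2
from cell import manip
def grab(n):
    c=manip.camera(n); return c
def save(c,p,crop=None,s=1):
    im=c["color"][:,:,::-1]
    if crop: x0,y0,x1,y1=crop; im=im[y0:y1,x0:x1]
    if s!=1: im=cv2.resize(im,None,fx=s,fy=s,interpolation=cv2.INTER_CUBIC)
    cv2.imwrite(p,im)
def pts(c):
    K=c["camera_matrix"];z=c["range_z"];v,u=np.mgrid[:z.shape[0],:z.shape[1]]
    P=np.stack([(u-K[0,2])/K[0,0]*z,(v-K[1,2])/K[1,1]*z,z,np.ones_like(z)],-1)@np.array(c["T"]).T
    P=P[...,:3];P[z<=0]=np.nan;return P
E
python3 - <<'E'
from h import *
s=manip.read_state();print(s)
for n in("scene","side"):
    c=grab(n);save(c,f"pics/{n}0.png",s=1.5);np.savez(f"{n}0.npz",**{k:np.array(v) for k,v in c.items()});print(n,np.round(c["T"],2).tolist(),c["camera_matrix"].tolist())
E
```

```text
{'clock': 0.0, 'joints': array([ 1.23340355e+00,  3.00467327e-01,  1.52161085e+00, -9.57606274e-06,
        1.32066016e+00, -6.65920080e-02]), 'qd': array([-0.0011512 , -0.00038217, -0.00072024,  0.00072055,  0.00033567,
       -0.00125061]), 'effort': array([ 2.68222779e-03, -5.31811595e+01, -3.52730584e+01,  7.09373178e-02,
        2.44394486e-02, -8.52377752e-05]), 'eef_pos': array([147.02541902, 529.66334672, 166.07582215]), 'eef_rot': array([-3.14044889e+00, -6.69823975e-05,  2.87079422e+00]), 'wrist_force': array([-0.84533132, -0.27904574,  0.82672466]), 'moment': array([-0.04642576,  0.01932943, -0.03721103]), 'finger_force': 0.0, 'finger_gap': 94.10512315880447}
scene [[0.62, 0.66, -0.41, 897.71], [0.78, -0.53, 0.34, -283.52], [0.01, -0.53, -0.85, 781.59], [0.0, 0.0, 0.0, 1.0]] [[369.6992644888103, 0.0, 254.98839785326797], [0.0, 369.6992644888103, 198.40941797948824], [0.0, 0.0, 1.0]]
side [[0.97, -0.18, 0.16, 429.67], [-0.24, -0.73, 0.64, -496.89], [-0.0, -0.66, -0.75, 605.33], [0.0, 0.0, 0.0, 1.0]] [[380.0983274057058, 0.0, 254.678111428853], [0.0, 380.0983274057058, 188.60677682369715], [0.0, 0.0, 1.0]]
```

View pics/scene0.png

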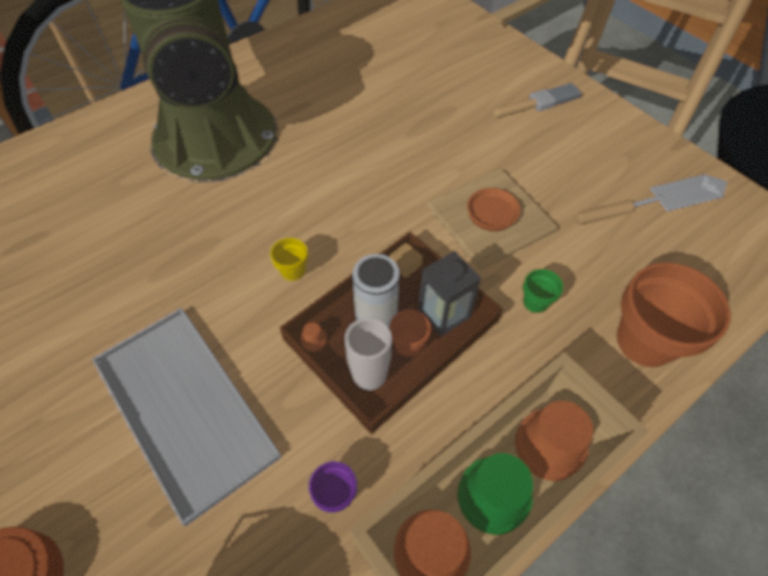

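View pics/side0.png

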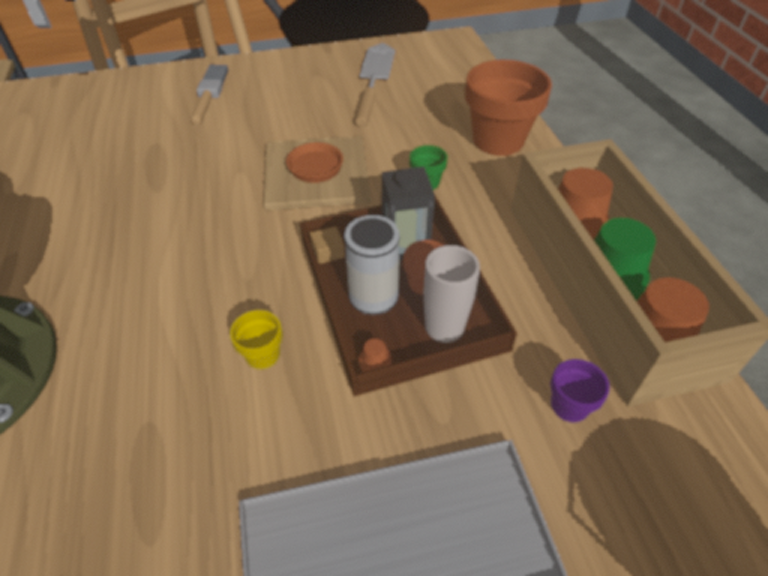

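The scene picture (shown at 1.5x) has the tin at (376,290), the vase at (369,355), the lantern at (448,292) and the target pot at (410,332), all in the crate. The tray is at left (190,415) and the saucer at (495,208).

Things that could be taken for the pot:
- minipot (314,336)
- planter terracotta (555,440) and (432,545)
- big pot (675,310)
- saucers at bottom left (25,560)
- green (543,290), purple (333,487) and yellow (290,258) pots

I choose (410,332), because it is terracotta and sits in the far half of the crate between the tin, vase and lantern.

```bash
cat > m.py <<'E'
from h import *
def load(n):
    d=np.load(f"{n}0.npz");return {k:d[k] for k in d}
if __name__=="__main__":
    C=[]
    for n in("scene","side"):
        c=load(n);P=pts(c);
        q=P.reshape(-1,3);col=c["color"].reshape(-1,3);ok=~np.isnan(q[:,0]);C.append((n,q[ok],col[ok].astype(int)))
        def rep(nm,m,q=q):
            m=m&~np.isnan(q[:,0])
            if m.sum()>3:
                p=q[m];(cx,cy),(w,h),a=cv2.minAreaRect(p[:,:2].astype(np.float32));(ex,ey),r=cv2.minEnclosingCircle(p[:,:2].astype(np.float32))
                print(n,nm,m.sum(),"rect",np.round([cx,cy,w,h,a],1),"circ",np.round([ex,ey,r],1),"z",np.round(np.percentile(p[:,2],[5,50,95]),1))
        # clusters of high points in the region
        m=(q[:,2]>105)&(q[:,2]<140)&(q[:,0]>250)&(q[:,0]<800)&(abs(q[:,1])<400)
        g=np.zeros((600,900),np.uint8);ok=m&~np.isnan(q[:,0])
        ij=np.round(q[ok][:,:2]+[0,450]).astype(int);g[np.clip(ij[:,0]-250,0,599),np.clip(ij[:,1],0,899)]=255
        g=cv2.dilate(g,np.ones((7,7)));k,lab=cv2.connectedComponents(g)
        L=np.zeros(len(q),int);L[ok]=lab[np.clip(ij[:,0]-250,0,599),np.clip(ij[:,1],0,899)]
        for i in range(1,k): rep(f"tall{i}",(L==i))
        hsv=cv2.cvtColor(c["color"],cv2.COLOR_RGB2HSV).reshape(-1,3)
        terra=((hsv[:,0]<12)&(hsv[:,1]>130)&(hsv[:,2]>90)).reshape(384,512).astype(np.uint8)
        k,lab,st,ce=cv2.connectedComponentsWithStats(terra)
        for i in range(1,k):
            if st[i,4]>60:
                mm=lab.ravel()==i;mz=np.nanmedian(q[mm][:,2]);print(np.round(ce[i]),end=" ");rep("terra",mm)
        gray=((hsv[:,1]<40)).astype(bool)&(q[:,2]>0)&(q[:,2]<22)&(q[:,0]>250)&(q[:,0]<800)&(q[:,1]<0)&(q[:,1]>-450)
        g=cv2.morphologyEx(gray.reshape(384,512).astype(np.uint8),cv2.MORPH_OPEN,np.ones((3,3)));k,lab,st,ce=cv2.connectedComponentsWithStats(g);i=1+np.argmax(st[1:,4]);rep("tray",lab.ravel()==i)
    c=load("side");save(c,"pics/crop1.png",(190,100,350,270),3.5)
E
python3 m.py
```

```text
scene tall1 723 rect [537.1  -5.3  65.3  65.8   1.2] circ [538.2  -4.4  34.6] z [110.  124.3 126.5]
scene tall2 794 rect [605.5  80.3  61.4  62.3  87.5] circ [605.3  80.7  42.2] z [109.1 122.1 132.7]
scene tall3 406 rect [615.  -79.5  60.4  60.9  27.8] circ [614.3 -79.7  31.6] z [106.7 121.5 127.1]
scene tall4 239 rect [7.854e+02 2.971e+02 2.900e+01 1.109e+02 2.000e-01] circ [799.1 297.1  55.5] z [107.2 118.3 121.3]
scene tall5 1126 rect [794.3 -60.5  11.3 360.1   0. ] circ [794.5 -60.5 180.1] z [108.  109.9 111.9]
[23. 67.] scene terra 68 rect [-1240.6  -197.6   187.5    39.2    11.6] circ [-1238.8  -206.6    94.3] z [-648.1 -622.9 -595.3]
[329. 139.] scene terra 730 rect [509.4 286.   92.9  93.   40.6] circ [508.7 291.2  54.1] z [19.1 21.9 33.2]
[446. 208.] scene terra 3573 rect [833.7 356.4 134.4 258.5   6.5] circ [837.5 356.9 129.4] z [ 16.4  87.7 120. ]
[274. 220.] scene terra 532 rect [615.5   8.3  72.2  59.6  69.3] circ [609.   11.   41.7] z [10.  42.4 61. ]
[208. 224.] scene terra 234 rect [ 506.5 -108.9   33.7   55.2   70.4] circ [ 506.4 -108.8   27.6] z [ 7.2 31.4 41.8]
[37
[... 1697 characters left out ...]
 circ [838.8 298.5  71. ] z [ 21.5  89.7 120.1]
[210. 108.] side terra 731 rect [504.8 283.7  90.3  92.4  20.6] circ [505.9 284.7  47.6] z [20.8 23.4 34.5]
[392. 130.] side terra 999 rect [874.8  47.4 102.   75.6  12. ] circ [875.7  58.   55.4] z [51.3 96.2 98.9]
[285. 164.] side terra 87 rect [633.2  50.9  70.6  30.3  66. ] circ [630.4  52.3  36.8] z [ 7.8 53.9 62.3]
[450. 205.] side terra 1300 rect [ 871.  -172.1   69.9   93.7   83.9] circ [ 871.4 -166.    49.3] z [76.8 97.1 98.8]
[249. 236.] side terra 347 rect [515.1 -99.6  56.   37.1  75.5] circ [513.4 -99.3  28.1] z [ 7.3 33.2 41.7]
side tray 14355 rect [ 485.4 -314.8  141.2  302.3   87. ] circ [ 485.1 -319.7  163.3] z [ 2.6  4.4 14.8]
```

Run:
```python
from m import *
a=load("scene");b=load("side")
import cv2
x=cv2.resize(a["color"][140:300,170:350],None,fx=2.2,fy=2.2);y=cv2.resize(b["color"][100:260,190:370],None,fx=2.2,fy=2.2)
cv2.imwrite("pics/crops.png",np.hstack([x,y])[:,:,::-1])
```

```text
(no output)
```

View pics/crops.png

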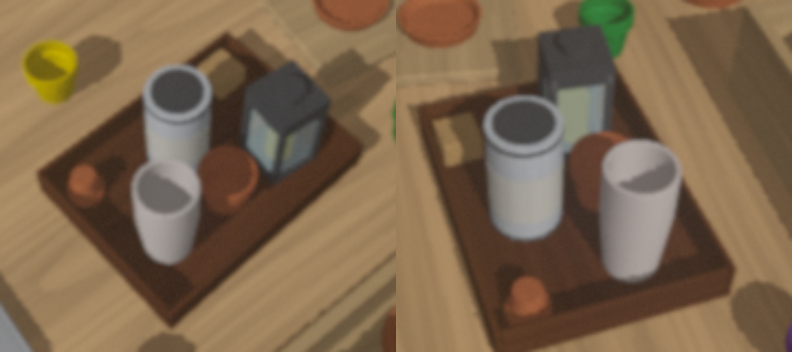

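The crops confirm it. The pot is the terracotta round between the tin (in front), the lantern (left) and the vase (right), at about (230,180) in the left crop. I'll remove the vase first, gripping along world y, so I turn the tool to yaw π.

```bash
python3 -m creep '0 0 0 0 0 -0.043; 0 0 0 0 0 -0.043; -0.73 -0.95 0 0 0 0; -0.73 -0.95 0 0 0 0; -0.73 -0.95 0 0 0 0; -0.73 -0.95 0 0 0 0; -0.73 -0.95 0 0 0 0; -0.73 -0.95 0 0 0 0; -0.73 -0.95 0 0 0 0; -0.73 -0.95 0 0 0 0; -0.73 -0.95 0 0 0 0; -0.73 -0.95 0 0 0 0; -0.73 -0.95 0 0 0 0; -0.73 -0.95 0 0 0 0; -0.73 -0.95 0 0 0 0; -0.73 -0.95 0 0 0 0; -0.73 -0.95 0 0 0 0; -0.73 -0.95 0 0 0 0' 0 30
```

```text
clock: 2.35
eef_pos: [614.6, -79.7, 166.3]
eef_rot: [3.141, -0.001, 3.141]
wrist_force: [0.7, 0.4, -0.2]
finger_gap: 93.9
finger_force: 0.0
```

```bash
python3 -m creep '0 0 0.75 0 0 0; 0 0 0.75 0 0 0; 0 0 0.75 0 0 0; 0 0 0 0 0 0; 0 0 0 0 0 0' 0 && python3 -m creep '0 0 0 0 0 0; 0 0 0 0 0 0; 0 0 0 0 0 0; 0 0 0 0 0 0; 0 0 0 0 0 0; 0 0 0 0 0 0' 1 25
```

```text
clock: 2.98
eef_pos: [614.5, -78.4, 77.9]
eef_rot: [-3.141, 0.001, 3.141]
wrist_force: [-0.6, 0.4, -0.4]
finger_gap: 94.1
finger_force: 0.0
clock: 3.72
eef_pos: [614.1, -78.4, 76.9]
eef_rot: [-3.142, 0.0, 3.141]
wrist_force: [-0.2, -0.3, 2.7]
finger_gap: 61.1
finger_force: 25.0
```

```bash
python3 -m creep '0 0 -0.3 0 0 0; 0 0 -0.6 0 0 0; 0 0 -0.7 0 0 0; 0 0 -0.4 0 0 0; 0.1 -0.4 0 0 0 0; 0.125 -0.8 0 0 0 0; 0.125 -0.8 0 0 0 0; 0.125 -0.8 0 0 0 0; 0.125 -0.8 0 0 0 0; 0.125 -0.8 0 0 0 0; 0.125 -0.8 0 0 0 0; 0.1 -0.6 0 0 0 0; 0.05 -0.24 0 0 0 0; 0 0 0 0 0 0; 0 0 0.5 0 0 0; 0 0 0.7 0 0 0; 0 0 0.4 0 0 0; 0 0 0.2 0 0 0; 0 0 0 0 0 0; 0 0 0 0 0 0'
```

```text
clock: 6.22
eef_pos: [574.2, -320.1, 85.7]
eef_rot: [-3.141, 0.001, 3.141]
wrist_force: [-0.8, 0.4, -2.7]
finger_gap: 60.9
finger_force: 25.0
```

```bash
python3 -m creep '0 0 0.15 0 0 0; 0 0 0.1 0 0 0; 0 0 0 0 0 0; 0 0 0 0 0 0'
```

```text
clock: 6.72
eef_pos: [573.9, -320.1, 74.8]
eef_rot: [-3.141, 0.0, 3.141]
wrist_force: [-0.3, -0.7, -1.3]
finger_gap: 60.7
finger_force: 25.0
```

```bash
python3 -m creep '0 0 0.02 0 0 0; 0 0 0 0 0 0' && python3 -m creep '0 0 0 0 0 0; 0 0 0 0 0 0; 0 0 0 0 0 0; 0 0 -0.5 0 0 0; 0 0 -0.9 0 0 0; 0 0 -0.9 0 0 0; 0.11 0.9 0 0 0 0; 0.11 0.9 0 0 0 0; 0.11 0.9 0 0 0 0; 0.11 0.9 0 0 0 0; 0.11 0.9 0 0 0 0; 0.11 0.9 0 0 0 0; 0.11 0.9 0 0 0 0; 0.11 0.9 0 0 0 0; 0.06 0.67 0 0 0 0; 0 0 0 0 0 0; 0 0 0 0 0 0' 0
```

```text
clock: 6.98
eef_pos: [574.1, -320.2, 74.8]
eef_rot: [-3.141, 0.001, 3.141]
wrist_force: [-1.3, -0.7, 5.3]
finger_gap: 61.2
finger_force: 25.0
clock: 9.1
eef_pos: [536.6, -5.7, 166.6]
eef_rot: [-3.141, 0.001, 3.141]
wrist_force: [0.0, -0.3, -1.1]
finger_gap: 93.7
finger_force: 0.0
```

```bash
python3 -m creep '0 0 0.75 0 0 0; 0 0 0.75 0 0 0; 0 0 0.6 0 0 0; 0 0 0.15 0 0 0; 0 0 0 0 0 0; 0 0 0 0 0 0' 0 && python3 -m creep '0 0 0 0 0 0; 0 0 0 0 0 0; 0 0 0 0 0 0; 0 0 0 0 0 0; 0 0 0 0 0 0' 1 25
```

```text
clock: 9.85
eef_pos: [537.0, -5.4, 76.9]
eef_rot: [-3.141, 0.002, 3.141]
wrist_force: [-0.5, 0.8, -0.3]
finger_gap: 94.1
finger_force: 0.0
clock: 10.48
eef_pos: [536.5, -5.0, 76.0]
eef_rot: [3.141, 0.0, 3.141]
wrist_force: [0.1, 1.9, 2.3]
finger_gap: 65.6
finger_force: 25.0
```

```bash
python3 -m creep '0 0 -0.3 0 0 0; 0 0 -0.6 0 0 0; 0 0 -0.7 0 0 0; 0 0 -0.4 0 0 0; 0.1 -0.4 0 0 0 0; 0.15 -0.8 0 0 0 0; 0.15 -0.85 0 0 0 0; 0.15 -0.85 0 0 0 0; 0.15 -0.85 0 0 0 0; 0.15 -0.85 0 0 0 0; 0.15 -0.85 0 0 0 0; 0.1 -0.85 0 0 0 0; 0.1 -0.85 0 0 0 0; 0.09 -0.5 0 0 0 0; 0 -0.22 0 0 0 0; 0 0 0.6 0 0 0; 0 0 0.7 0 0 0; 0 0 0.5 0 0 0; 0 0 0.1 0 0 0; 0 0 0 0 0 0' && python3 -m creep '0 0 0.1 0 0 0; 0 0 0.05 0 0 0; 0 0 0 0 0 0; 0 0 0 0 0 0'
```

```text
clock: 12.98
eef_pos: [484.9, -319.7, 80.3]
eef_rot: [-3.141, 0.0, 3.141]
wrist_force: [0.4, -0.7, -3.4]
finger_gap: 65.3
finger_force: 25.0
clock: 13.48
eef_pos: [484.7, -319.9, 74.0]
eef_rot: [-3.141, 0.0, 3.141]
wrist_force: [0.4, -0.3, -1.7]
finger_gap: 65.6
finger_force: 25.0
```

```bash
python3 -m creep '0 0 0.02 0 0 0; 0 0 0 0 0 0' && python3 -m creep '0 0 0 0 0 0; 0 0 0 0 0 0; 0 0 0 0 0 0; 0 0 -0.5 0 0 0; 0 0 -0.9 0 0 0; 0 0 -0.95 0 0 0; -0.25 0.8 0 0 0 0; -0.25 0.8 0 0 0 0; -0.25 0.85 0 0 0 0; -0.25 0.85 0 0 0 0; -0.25 0.85 0 0 0 0; -0.25 0.85 0 0 0 0; -0.25 0.85 0 0 0 0; -0.25 0.85 0 0 0 0; -0.25 0.85 0 0 0 0; -0.25 0.85 0 0 0 0; -0.25 0.85 0 0 0 0; -0.25 0.75 0 0 0 0; 0 0 0 0 0 0; 0 0 0 0 0 0' 0
```

```text
clock: 13.72
eef_pos: [485.0, -320.0, 74.0]
eef_rot: [-3.141, 0.001, 3.141]
wrist_force: [-0.3, 2.4, 5.2]
finger_gap: 65.5
finger_force: 25.0
clock: 16.23
eef_pos: [604.7, 79.5, 166.9]
eef_rot: [-3.141, -0.0, 3.141]
wrist_force: [1.2, -0.5, -0.3]
finger_gap: 93.8
finger_force: 0.0
```

```bash
python3 -m creep '0 0 0.75 0 0 0; 0 0 0.75 0 0 0; 0 0 0.6 0 0 0; 0 0 0.15 0 0 0; 0 0 0 0 0 0; 0 0 0 0 0 0' 0 && python3 -m creep '0 0 0 0 0 0; 0 0 0 0 0 0; 0 0 0 0 0 0; 0 0 0 0 0 0; 0 0 0 0 0 0; 0 0 0 0 0 0' 1 25
python3 - <<'E'
from h import *
a=grab("scene");b=grab("side")
cv2.imwrite("pics/mid1.png",np.hstack([cv2.resize(x["color"],(400,300)) for x in(a,b)])[:,:,::-1])
E
```

```text
clock: 16.98
eef_pos: [605.4, 79.9, 78.3]
eef_rot: [3.141, 0.002, 3.141]
wrist_force: [-0.6, 0.4, 0.5]
finger_gap: 94.1
finger_force: 0.0
clock: 17.73
eef_pos: [604.9, 80.2, 77.1]
eef_rot: [3.141, 0.0, 3.141]
wrist_force: [-0.5, 1.1, 0.6]
finger_gap: 59.5
finger_force: 24.8
```

View pics/mid1.png

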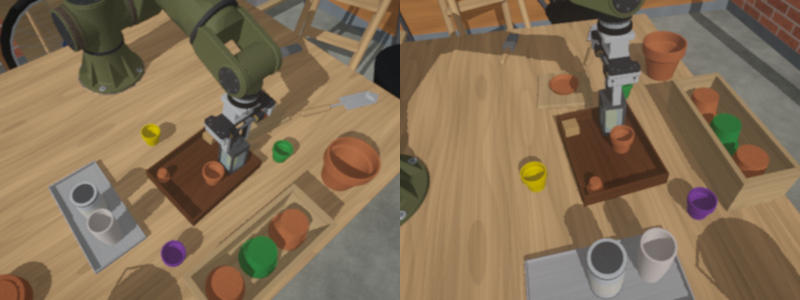

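The picture shows the tin and vase upright in the tray, the lantern gripped and the pot undisturbed at (213,172). Next I carry the lantern to the tray's near slot.

```bash
python3 -m creep '0 0 -0.3 0 0 0; 0 0 -0.6 0 0 0; 0 0 -0.7 0 0 0; 0.3 0 -0.4 0 0 0; 0.75 -0.2 0 0 0 0; 0.8 -0.4 0 0 0 0; 0.8 -0.6 0 0 0 0; 0.8 -0.8 0 0 0 0; 0.8 -0.8 0 0 0 0; 0.6 -0.8 0 0 0 0; 0.4 -0.8 0 0 0 0; 0 -0.8 0 0 0 0; 0 -0.8 0 0 0 0; 0 -0.8 0 0 0 0; 0 -0.8 0 0 0 0; 0 -0.8 0 0 0 0; 0 -0.8 0 0 0 0; 0 -0.4 0 0 0 0; 0 -0.2 0 0 0 0; 0 0 0 0 0 0' && python3 -m creep '0 0 0.5 0 0 0; 0 0 0.7 0 0 0; 0 0 0.5 0 0 0; 0 0 0.2 0 0 0; 0 0 0.05 0 0 0; 0 0 0 0 0 0; 0 0 0 0 0 0'
```

```text
clock: 20.32
eef_pos: [394.6, -311.5, 157.1]
eef_rot: [3.141, -0.0, 3.141]
wrist_force: [0.2, 0.7, -4.9]
finger_gap: 59.5
finger_force: 24.8
clock: 21.2
eef_pos: [394.9, -312.0, 79.7]
eef_rot: [-3.141, 0.001, 3.141]
wrist_force: [0.0, -0.5, -4.1]
finger_gap: 59.7
finger_force: 24.8
```

```bash
python3 -m creep '0 0 0.1 0 0 0; 0 0 0.03 0 0 0; 0 0 0.01 0 0 0; 0 0 0 0 0 0' && python3 -m creep '0 0 0 0 0 0; 0 0 0 0 0 0; 0 0 0 0 0 0; 0 0 -0.5 0 0 0; 0 0 -0.9 0 0 0; 0 0 -0.9 0 0 0; 0 0 0 0 0 0' 0
python3 - <<'E'
from h import *
for n in("scene","side"):
    c=grab(n);q=pts(c).reshape(-1,3);hsv=cv2.cvtColor(c["color"],cv2.COLOR_RGB2HSV).reshape(-1,3)
    t=(hsv[:,0]<12)&(hsv[:,1]>110)&(hsv[:,2]>60)
    for nm,x,y,r,z0,z1 in(("pot",615,5,60,56,66),("saucer",507,285,70,29,38)):
        m=t&(np.hypot(q[:,0]-x,q[:,1]-y)<r)&(q[:,2]>z0)&(q[:,2]<z1)
        p=q[m][:,:2].astype(np.float32);(a,b),R=cv2.minEnclosingCircle(p);e=cv2.minAreaRect(p)
        # algebraic circle fit
        A=np.c_[2*p,np.ones(len(p))];s=np.linalg.lstsq(A,(p**2).sum(1),rcond=None)[0]
        print(n,nm,len(p),np.round([a,b,R],1),np.round(e[0]+e[1],1),"fit",np.round([s[0],s[1],np.sqrt(s[2]+s[0]**2+s[1]**2)],1),np.round(np.median(q[m][:,2]),1))
E
```

```text
clock: 21.7
eef_pos: [395.1, -311.9, 74.8]
eef_rot: [-3.141, 0.001, 3.141]
wrist_force: [-3.4, 5.1, 13.4]
finger_gap: 60.2
finger_force: 24.9
clock: 22.58
eef_pos: [395.5, -312.6, 167.8]
eef_rot: [-3.138, 0.003, 3.141]
wrist_force: [-0.1, 0.3, -0.0]
finger_gap: 93.9
finger_force: 0.0
scene pot 172 [ 6.102e+02 -2.000e-01  3.140e+01] [ 6.109e+02 -4.000e-01  6.030e+01  6.040e+01] fit [ 6.112e+02 -3.000e-01  2.890e+01] 60.2
scene saucer 145 [509.2 285.6  48.7] [508.2 285.5  87.8  91.6] fit [507.  283.6  44.3] 31.8
side pot 230 [609.5   1.7  31.8] [6.109e+02 5.000e-01 6.120e+01 5.990e+01] fit [6.102e+02 4.000e-01 2.880e+01] 60.9
side saucer 54 [523.6 272.1  38.7] [533.4 265.4  77.5  23.8] fit [507.3 282.   41.5] 33.0
```

```bash
python3 -m creep '-0.4 0.6 0 0 0 0; -0.5 0.72 0 0 0 0; -0.5 0.72 0 0 0 0; -0.5 0.72 0 0 0 0; -0.5 0.72 0 0 0 0; -0.5 0.72 0 0 0 0; -0.5 0.72 0 0 0 0; -0.5 0.72 0 0 0 0; -0.5 0.72 0 0 0 0; -0.5 0.72 0 0 0 0; -0.47 0.74 0 0 0 0; 0 0 0 0 0 0; 0 0 0 0 0 0' 0
python3 - <<'E'
from h import *
c=grab("wrist");save(c,"pics/w1.png");q=pts(c).reshape(-1,3)
m=(np.hypot(q[:,0]-610,q[:,1])<45)&(q[:,2]>55)&(q[:,2]<67);p=q[m][:,:2].astype(np.float32)
print(len(p),cv2.minEnclosingCircle(p),cv2.minAreaRect(p))
E
```

```text
clock: 24.3
eef_pos: [609.0, 0.4, 164.3]
eef_rot: [-3.142, -0.002, 3.141]
wrist_force: [-0.2, -0.1, 0.7]
finger_gap: 94.2
finger_force: 0.0
777 ((610.4102172851562, 1.4277454614639282), 30.912776947021484) ((609.912109375, 1.4898529052734375), (60.35334396362305, 60.12650680541992), 89.39685821533203)
```

View pics/w1.png

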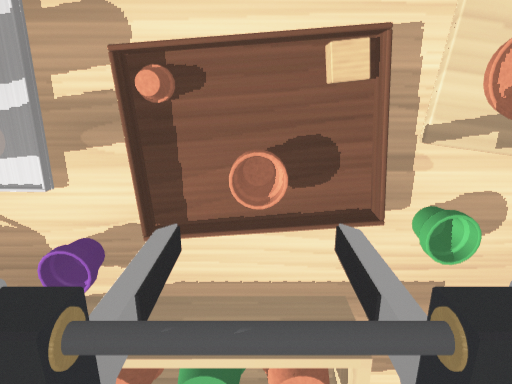

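The wrist view shows the pot upright at (258,180), alone between the fingers, with the seedbox at (348,60) and minipot at (155,83) untouched. I go down and grip.

```bash
python3 -m creep '-0.03 0.02 0.75 0 0 0; 0 0 0.75 0 0 0; 0 0 0.75 0 0 0; 0 0 0.65 0 0 0; 0 0 0.33 0 0 0; 0 0 0 0 0 0; 0 0 0 0 0 0' 0 && python3 -m creep '0 0 0 0 0 0; 0 0 0 0 0 0; 0 0 0 0 0 0; 0 0 0 0 0 0; 0 0 0 0 0 0; 0 0 0 0 0 0' 1 15
```

```text
clock: 25.22
eef_pos: [611.4, 1.4, 37.4]
eef_rot: [-3.141, 0.002, 3.141]
wrist_force: [-0.4, -0.4, 0.4]
finger_gap: 94.2
finger_force: 0.0
clock: 25.98
eef_pos: [610.8, 1.7, 36.2]
eef_rot: [3.142, 0.0, 3.141]
wrist_force: [-0.2, -0.5, -0.4]
finger_gap: 37.5
finger_force: 0.0
```

Run:
```python
from h import *
a=grab("scene");b=grab("side");w=grab("wrist")
cv2.imwrite("pics/g1.png",np.hstack([cv2.resize(x,(400,400)) for x in(a["color"][140:300,190:350],w["color"][60:360,90:430])])[:,:,::-1])
s=manip.read_state();print(s["finger_gap"],s["finger_force"])
```

```text
25.522225690580736 0.0
```

View pics/g1.png

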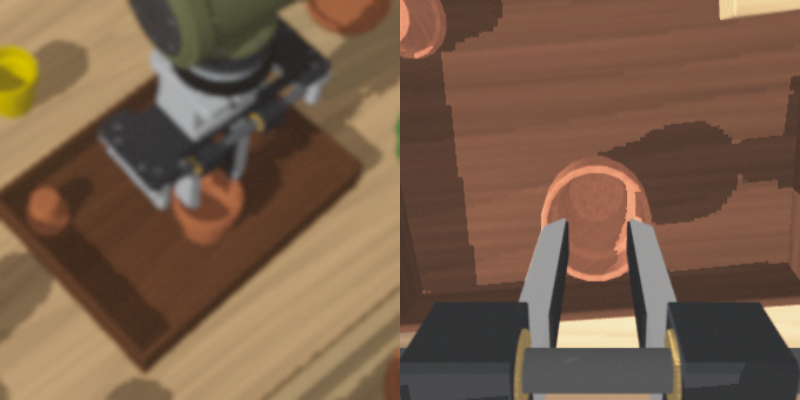

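Run:
```python
from h import *
a=grab("scene");b=grab("side")
cv2.imwrite("pics/g2.png",np.hstack([cv2.resize(x,(400,400),interpolation=cv2.INTER_CUBIC) for x in(a["color"][180:260,230:310],b["color"][120:220,240:340])])[:,:,::-1])
s=manip.read_state();print(s["finger_gap"],s["finger_force"],s["eef_pos"],s["wrist_force"])
for c in(a,b):
    q=pts(c).reshape(-1,3);hsv=cv2.cvtColor(c["color"],cv2.COLOR_RGB2HSV).reshape(-1,3)
    m=(hsv[:,0]<12)&(hsv[:,1]>110)&(hsv[:,2]>60)&(np.hypot(q[:,0]-610,q[:,1])<60)&(q[:,2]>50)&(q[:,2]<75)
    p=q[m];print(len(p),cv2.minAreaRect(p[:,:2].astype(np.float32)),np.percentile(p[:,2],[2,50,98]))
```

```text
17.281328048130515 0.0 [610.76479649   1.63691508  36.21323658] [-0.91347797  0.03156045 -0.35778775]
149 ((614.3731689453125, -0.6901016235351562), (61.27738952636719, 54.17469024658203), 78.40471649169922) [50.26033486 59.15278099 63.01595614]
262 ((608.5611572265625, -2.1662063598632812), (56.710994720458984, 61.11151885986328), 60.139835357666016) [50.32460885 58.89801083 63.32402285]
```

View pics/g2.png

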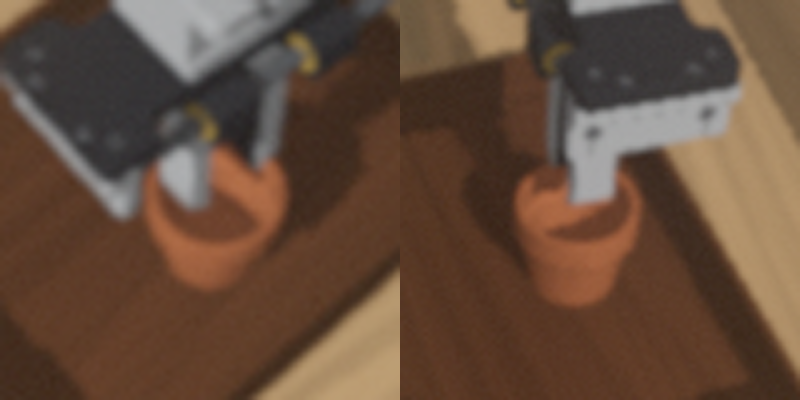

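Both pictures show the fingertips inside the pot (scene about (185,190), side about (595,190)). The pot stands upright and unmoved, and no contact force was felt. I'll withdraw straight up and look again before regrasping.

```bash
python3 -m creep '0 0 -0.2 0 0 0; 0 0 -0.4 0 0 0; 0 0 -0.5 0 0 0; 0 0 -0.5 0 0 0; 0 0 -0.4 0 0 0; 0 0 0 0 0 0; 0 0 0 0 0 0'
python3 - <<'E'
from h import *
a=grab("scene");b=grab("side");w=grab("wrist")
im=[cv2.resize(x,(266,300),interpolation=cv2.INTER_CUBIC) for x in(a["color"][170:260,220:310],b["color"][120:220,240:340],w["color"][60:360,90:430])]
cv2.imwrite("pics/g3.png",np.hstack(im)[:,:,::-1])
s=manip.read_state();print(s["finger_gap"],s["finger_force"],s["eef_pos"],s["wrist_force"])
for c in(a,b,w):
    q=pts(c).reshape(-1,3);hsv=cv2.cvtColor(c["color"],cv2.COLOR_RGB2HSV).reshape(-1,3)
    m=(hsv[:,0]<12)&(hsv[:,1]>110)&(hsv[:,2]>60)&(np.hypot(q[:,0]-610,q[:,1])<60)&(q[:,2]>50)&(q[:,2]<75)
    p=q[m];print(len(p),cv2.minAreaRect(p[:,:2].astype(np.float32)),np.percentile(p[:,2],[2,50,98]))
E
```

```text
clock: 27.1
eef_pos: [610.5, 1.7, 115.7]
eef_rot: [3.142, -0.001, 3.141]
wrist_force: [-0.4, 0.7, -0.7]
finger_gap: 0.1
finger_force: 0.0
0.7888685178149488 0.0 [610.45293927   1.6494993  115.47843408] [-0.34470571 -0.63060204 -0.17336427]
239 ((611.3346557617188, -0.2829704284667969), (60.83968734741211, 60.98240661621094), 69.29833221435547) [50.45492483 59.25799672 62.54019637]
350 ((610.8137817382812, 0.5471649169921875), (61.58863067626953, 60.22353744506836), 76.91421508789062) [50.43731087 59.09713426 63.04511104]
1236 ((610.2192993164062, 1.7450504302978516), (60.57216262817383, 61.03340148925781), 88.93082427978516) [50.70360743 60.83708655 62.70371176]
```

View pics/g3.png

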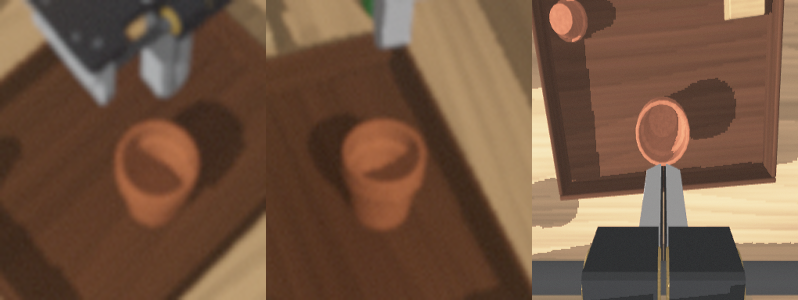

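The pot hasn't moved or tilted, and the fingers met nothing. I reopen, go about 10 mm deeper, and close in small steps while watching the gap and force.

```bash
python3 -m creep '0 0 0 0 0 0; 0 0 0 0 0 0; 0 0 0 0 0 0; 0 0 0 0 0 0; 0 0 0 0 0 0; 0 0 0 0 0 0; 0 0 0 0 0 0; 0 0 0 0 0 0; 0 0 0 0 0 0; 0 0 0 0 0 0' 0 15 && python3 -m creep '0 0 0.6 0 0 0; 0 0 0.7 0 0 0; 0 0 0.6 0 0 0; 0 0 0.37 0 0 0; 0 0 0 0 0 0; 0 0 0 0 0 0' 0 && for k in 1 2; do python3 -m creep '0 0 0 0 0 0; 0 0 0 0 0 0; 0 0 0 0 0 0; 0 0 0 0 0 0' 0.37 15; done
```

```text
clock: 28.5
eef_pos: [610.8, 1.7, 116.3]
eef_rot: [3.142, 0.0, 3.141]
wrist_force: [-0.5, -0.0, 0.9]
finger_gap: 93.3
finger_force: 0.0
clock: 29.25
eef_pos: [611.4, 1.7, 26.5]
eef_rot: [-3.142, 0.001, 3.141]
wrist_force: [1.1, -0.0, 0.3]
finger_gap: 93.9
finger_force: 0.0
clock: 29.75
eef_pos: [610.8, 1.7, 25.5]
eef_rot: [3.142, 0.0, 3.141]
wrist_force: [-0.8, -0.4, -0.6]
finger_gap: 60.3
finger_force: 0.0
clock: 30.25
eef_pos: [610.8, 1.6, 25.4]
eef_rot: [-3.142, 0.0, 3.141]
wrist_force: [-0.9, 0.3, 0.5]
finger_gap: 59.3
finger_force: 0.0
```

Run:
```python
from h import *
a=grab("scene");b=grab("side");w=grab("wrist")
im=[cv2.resize(x,(266,300),interpolation=cv2.INTER_CUBIC) for x in(a["color"][180:260,230:310],b["color"][120:220,240:340],w["color"][120:320,150:380])]
cv2.imwrite("pics/g4.png",np.hstack(im)[:,:,::-1])
```

```text
(no output)
```

View pics/g4.png

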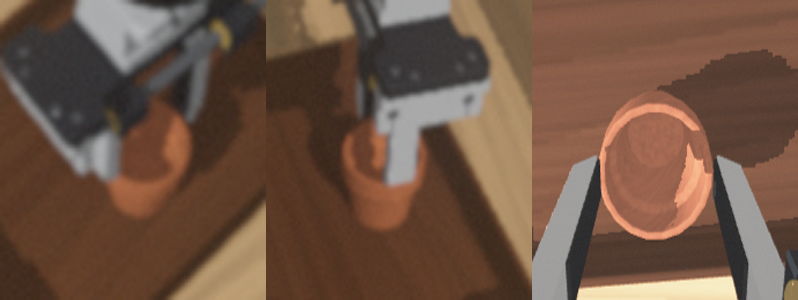

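```bash
python3 -m creep '0 0 0 0 0 0; 0 0 0 0 0 0; 0 0 0 0 0 0' 0.40 15; python3 -m creep '0 0 0 0 0 0; 0 0 0 0 0 0; 0 0 0 0 0 0' 0.43 15;  python3 -m creep '0 0 0 0 0 0; 0 0 0 0 0 0; 0 0 0 0 0 0' 0.47 15
```

```text
clock: 30.78
eef_pos: [610.8, 1.7, 25.5]
eef_rot: [-3.142, 0.0, 3.141]
wrist_force: [-0.1, 0.3, -1.0]
finger_gap: 56.2
finger_force: 0.0
clock: 31.15
eef_pos: [610.8, 1.7, 25.4]
eef_rot: [-3.142, -0.0, 3.141]
wrist_force: [0.3, 0.2, 0.1]
finger_gap: 53.8
finger_force: 0.0
clock: 31.52
eef_pos: [610.8, 1.6, 25.4]
eef_rot: [3.142, -0.0, 3.141]
wrist_force: [-0.0, 0.6, -0.1]
finger_gap: 49.8
finger_force: 0.0
```

```bash
python3 -m creep '0 0 0 0 0 0; 0 0 0 0 0 0; 0 0 0 0 0 0; 0 0 0 0 0 0' 0.58 15;  python3 -m creep '0 0 0 0 0 0; 0 0 0 0 0 0; 0 0 0 0 0 0; 0 0 0 0 0 0' 0 15; python3 -m creep '0 0 0 0 0 0; 0 0 0 0 0 0;0 0 0 0 0 0' 0 15
python3 - <<'E'
from h import *
for n in("scene","side","wrist"):
    c=grab(n)
    q=pts(c).reshape(-1,3);hsv=cv2.cvtColor(c["color"],cv2.COLOR_RGB2HSV).reshape(-1,3)
    m=(hsv[:,0]<12)&(hsv[:,1]>110)&(hsv[:,2]>60)&(np.hypot(q[:,0]-610,q[:,1])<60)&(q[:,2]>50)&(q[:,2]<75)
    p=q[m];print(len(p),cv2.minAreaRect(p[:,:2].astype(np.float32)),np.percentile(p[:,2],[2,50,98]))
E
```

```text
clock: 32.02
eef_pos: [610.8, 1.6, 25.5]
eef_rot: [-3.142, 0.0, 3.141]
wrist_force: [0.6, 0.1, 0.8]
finger_gap: 39.1
finger_force: 0.0
clock: 32.52
eef_pos: [610.8, 1.7, 25.5]
eef_rot: [-3.142, 0.0, 3.141]
wrist_force: [0.5, 1.3, -0.4]
finger_gap: 75.9
finger_force: 0.0
clock: 32.9
eef_pos: [610.8, 1.7, 25.5]
eef_rot: [-3.142, 0.0, 3.141]
wrist_force: [-0.7, -0.9, 0.3]
finger_gap: 93.6
finger_force: 0.0
173 ((616.444580078125, 1.6977462768554688), (49.2286262512207, 60.84532165527344), 21.211833953857422) [50.34666954 58.84092555 63.35000151]
165 ((594.5931396484375, 1.8545989990234375), (61.28529739379883, 28.82069206237793), 85.1836166381836) [50.63691238 58.8688141  62.86163169]
2875 ((610.1456909179688, 1.2948265075683594), (61.12718200683594, 61.30283737182617), 35.55726623535156) [50.46748439 60.64387293 62.43482652]
```

The fingers close through the pot from both sides with no force, and its pose is unchanged. I'll try another grasp line, turned 45°, in case the contact depends on direction.

```bash
python3 -m creep '0 0 -0.1 0 0 0.05; 0 0 -0.1 0 0 0.05; 0 0 0 0 0 0.05; 0 0 0 0 0 0.05; 0 0 0 0 0 0.05; 0 0 0 0 0 0; 0 0 0 0 0 0' 0 40; python3 -m creep '0 0 0 0 0 0; 0 0 0 0 0 0; 0 0 0 0 0 0; 0 0 0 0 0 0' 0.37; python3 -m creep '0 0 0 0 0 0; 0 0 0 0 0 0; 0 0 0 0 0 0; 0 0 0 0 0 0' 0.45
```

```text
clock: 33.92
eef_pos: [610.8, 1.7, 33.4]
eef_rot: [-3.142, -0.0, 2.359]
wrist_force: [0.1, -0.2, 0.3]
finger_gap: 94.1
finger_force: 0.0
clock: 34.42
eef_pos: [610.8, 1.7, 33.5]
eef_rot: [3.142, 0.0, 2.356]
wrist_force: [0.3, -0.2, -0.4]
finger_gap: 59.9
finger_force: 0.0
clock: 34.92
eef_pos: [610.8, 1.7, 33.5]
eef_rot: [3.142, 0.0, 2.356]
wrist_force: [0.4, -0.5, 0.1]
finger_gap: 52.0
finger_force: 0.0
```

```bash
python3 -m creep '0 0 0 0 0 0; 0 0 0 0 0 0; 0 0 0 0 0 0; 0 0 0 0 0 0; 0 0 0 0 0 0; 0 0 0.3 0 0 0; 0 0 0.25 0 0 0; 0 0 0 0 0 0' 0 40; python3 -m creep '0 0 0 0 0 0; 0 0 0 0 0 0; 0 0 0 0 0 0; 0 0 0 0 0 0;0 0 0 0 0 0; 0 0 0 0 0 0' 0.7; python3 -m creep '0 0 0 0 0 0; 0 0 0 0 0 0; 0 0 0 0 0 0' 0.95;  python3 - <<'E'
from h import *
for n in("scene","side","wrist"):
    c=grab(n)
    q=pts(c).reshape(-1,3);hsv=cv2.cvtColor(c["color"],cv2.COLOR_RGB2HSV).reshape(-1,3)
    m=(hsv[:,0]<12)&(hsv[:,1]>110)&(hsv[:,2]>60)&(np.hypot(q[:,0]-610,q[:,1])<60)&(q[:,2]>50)&(q[:,2]<75)
    p=q[m];print(len(p),cv2.minAreaRect(p[:,:2].astype(np.float32)),np.percentile(p[:,2],[2,50,98]))
E
```

```text
clock: 35.92
eef_pos: [610.1, 1.7, 10.1]
eef_rot: [-3.14, -0.002, 2.356]
wrist_force: [-0.0, -0.3, 0.4]
finger_gap: 94.0
finger_force: 0.0
clock: 36.67
eef_pos: [610.8, 1.5, 11.7]
eef_rot: [-3.142, 0.0, 2.356]
wrist_force: [-2.1, -1.5, 4.2]
finger_gap: 60.2
finger_force: 40.0
clock: 37.05
eef_pos: [610.8, 1.5, 11.7]
eef_rot: [-3.142, 0.0, 2.356]
wrist_force: [-3.2, -1.1, 5.7]
finger_gap: 60.1
finger_force: 40.0
221 ((611.9345092773438, 0.8484001159667969), (57.54556655883789, 62.47368621826172), 39.4716796875) [50.6875176  59.30116044 62.70531335]
179 ((624.3397216796875, -5.211544036865234), (61.18941879272461, 31.198469161987305), 66.73197937011719) [50.69933417 59.16331668 63.23432013]
3325 ((610.3981323242188, 1.6982307434082031), (59.995357513427734, 61.98554611206055), 44.22159957885742) [50.59690015 60.61348627 62.37265643]
```

Now there is contact: gap 60 mm and 40 N at TCP z 11.7, so depth matters. The saucer rim is 33 mm high and the pot's floor rises 15 mm there, so I want a higher grip. I test z≈20.

```bash
python3 -m creep '0 0 0 0 0 0; 0 0 0 0 0 0; 0 0 0 0 0 0; 0 0 0 0 0 0; 0 0 -0.2 0 0 0; 0 0 0 0 0 0; 0 0 0 0 0 0' 0 25; python3 -m creep '0 0 0 0 0 0; 0 0 0 0 0 0; 0 0 0 0 0 0; 0 0 0 0 0 0;0 0 0 0 0 0' 0.40
```

```text
clock: 38.08
eef_pos: [610.9, 1.7, 19.6]
eef_rot: [3.141, 0.0, 2.356]
wrist_force: [0.8, -0.3, 0.0]
finger_gap: 94.3
finger_force: 0.0
clock: 38.7
eef_pos: [610.7, 1.6, 19.4]
eef_rot: [-3.141, -0.0, 2.356]
wrist_force: [-0.1, 0.3, 1.0]
finger_gap: 60.6
finger_force: 25.0
```

Gripped at z 19.4 with 25 N. I lift and carry the pot towards the saucer, then check with the wrist camera.

```bash
python3 -m creep '0 0 -0.2 0 0 0; 0 0 -0.5 0 0 0; 0 0 -0.7 0 0 0; 0 0 -0.7 0 0 0; 0 0 -0.3 0 0 0; 0.4 0.2 0 0 0 0; 0.7 0.33 0 0 0 0; 0.7 0.33 0 0 0 0; 0.7 0.33 0 0 0 0; 0.7 0.33 0 0 0 0; 0.7 0.33 0 0 0 0; 0.7 0.33 0 0 0 0; 0.7 0.33 0 0 0 0; 0.7 0.33 0 0 0 0; 0.5 0.22 0 0 0 0; 0.32 0.1 0 0 0 0; 0 0 0 0 0 0; 0 0 0 0 0 0'
python3 - <<'E'
from h import *
a=grab("scene");b=grab("side");w=grab("wrist")
im=[cv2.resize(x,(266,300),interpolation=cv2.INTER_CUBIC) for x in(a["color"][60:240,230:400],b["color"][30:190,130:290],w["color"][0:384,30:480])]
cv2.imwrite("pics/s1.png",np.hstack(im)[:,:,::-1])
for c in(a,b,w):
    q=pts(c).reshape(-1,3);hsv=cv2.cvtColor(c["color"],cv2.COLOR_RGB2HSV).reshape(-1,3)
    t=(hsv[:,0]<12)&(hsv[:,1]>100)&(hsv[:,2]>50)&(np.hypot(q[:,0]-507,q[:,1]-285)<70)
    for nm,z0,z1 in(("saucer",28,38),("potrim",115,155),("potall",75,155)):
        p=q[t&(q[:,2]>z0)&(q[:,2]<z1)]
        if len(p)>5:print(nm,len(p),cv2.minAreaRect(p[:,:2].astype(np.float32)),np.round(np.percentile(p[:,2],[2,50,98]),1))
E
```

```text
clock: 40.95
eef_pos: [507.5, 283.5, 115.2]
eef_rot: [-3.141, 0.0, 2.355]
wrist_force: [-0.4, 0.2, -1.8]
finger_gap: 60.2
finger_force: 25.0
saucer 155 ((508.2521057128906, 284.13470458984375), (87.87007904052734, 90.99854278564453), 38.687225341796875) [28.2 31.9 35.1]
potrim 457 ((509.4558410644531, 281.4128112792969), (52.58546447753906, 61.50689697265625), 35.23283386230469) [116.4 139.4 154.7]
potall 493 ((509.4558410644531, 281.4128112792969), (52.58546447753906, 61.50689697265625), 35.23283386230469) [106.4 138.2 154.6]
saucer 206 ((504.9140319824219, 284.89495849609375), (89.25483703613281, 91.5799789428711), 2.4278032779693604) [28.2 32.1 35.8]
potrim 447 ((511.44268798828125, 279.75787353515625), (61.26944351196289, 51.036441802978516), 62.078758239746094) [116.6 140.9 154.2]
potall 499 ((511.44268798828125, 279.75787353515625), (61.26944351196289, 51.036441802978516), 62.078758239746094) [107.8 138.6 154.2]
saucer 1266 ((496.89532470703125, 293.85394287109375), (94.2701644897461, 70.73294067382812), 45.16838455200195) [28.3 33.  34.7]
potrim 4196 ((506.9922180175781, 285.32659912109375), (56.574337005615234, 58.79392623901367), 50.65019226074219) [116.6 140.2 154.4]
potall 6066 ((506.9922180175781, 285.32659912109375), (56.574337005615234, 58.79392623901367), 50.65019226074219) [106.6 133.3 154.1]
```

View pics/s1.png

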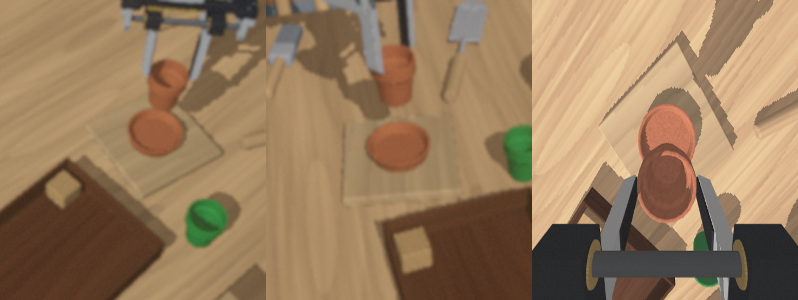

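The views show the pot held upright just above the saucer: pot (168,85) and saucer (155,130) in the left crop. I lower it.

```bash
python3 -m creep '0 0 0.4 0 0 0; 0 0 0.7 0 0 0; 0 0 0.6 0 0 0; 0 0 0.2 0 0 0; 0 0 0 0 0 0; 0 0 0 0 0 0'; python3 -m creep '0 0 0.05 0 0 0; 0 0 0 0 0 0'
```

```text
clock: 41.85
eef_pos: [507.9, 284.2, 40.3]
eef_rot: [3.14, 0.0, 2.356]
wrist_force: [0.7, -0.3, -1.1]
finger_gap: 60.2
finger_force: 25.0
clock: 42.1
eef_pos: [507.5, 284.1, 37.7]
eef_rot: [3.141, 0.0, 2.356]
wrist_force: [0.5, 0.5, -2.4]
finger_gap: 60.1
finger_force: 25.0
```

```bash
python3 -m creep '0 0 0.04 0 0 0; 0 0 0.025 0 0 0; 0 0 0 0 0 0; 0 0 0 0 0 0'
```

```text
clock: 42.6
eef_pos: [507.5, 284.0, 34.8]
eef_rot: [-3.142, 0.0, 2.356]
wrist_force: [-0.0, 0.5, -1.4]
finger_gap: 60.7
finger_force: 25.0
```

```bash
python3 -m creep '0 0 0 0 0 0; 0 0 0 0 0 0; 0 0 0 0 0 0; 0 0 0 0 0 0; 0 0 -0.3 0 0 0; 0 0 -0.7 0 0 0; 0 0 -0.8 0 0 0; 0 0 -0.8 0 0 0; 0 0 -0.7 0 0 0; 0 0 0 0 0 -0.05; 0 0 0 0 0 -0.05; 0 0 0 0 0 -0.05; 0 0 0 0 0 -0.05; 0 0 0 0 0 -0.05; 0 0 0 0 0 0' 0 25
python3 - <<'E'
from h import *
a=grab("scene");b=grab("side");w=grab("wrist")
im=[cv2.resize(x,(266,300),interpolation=cv2.INTER_CUBIC) for x in(a["color"][60:240,230:400],b["color"][30:190,130:290],a["color"])]
cv2.imwrite("pics/s2.png",np.hstack(im)[:,:,::-1])
for c in(a,b,w):
    q=pts(c).reshape(-1,3);hsv=cv2.cvtColor(c["color"],cv2.COLOR_RGB2HSV).reshape(-1,3)
    t=(hsv[:,0]<12)&(hsv[:,1]>100)&(hsv[:,2]>50)&(np.hypot(q[:,0]-507,q[:,1]-285)<70)
    for nm,z0,z1 in(("saucer",28,38),("potrim",70,90)):
        p=q[t&(q[:,2]>z0)&(q[:,2]<z1)]
        if len(p)>5:print(nm,len(p),cv2.minAreaRect(p[:,:2].astype(np.float32)),np.round(np.percentile(p[:,2],[2,50,98]),1))
E
```

```text
clock: 44.48
eef_pos: [507.5, 284.1, 167.6]
eef_rot: [3.141, 0.001, 3.14]
wrist_force: [-0.6, -0.0, -0.5]
finger_gap: 93.9
finger_force: 0.0
saucer 162 ((512.8966064453125, 277.5633544921875), (88.32144165039062, 76.636962890625), 33.59176254272461) [28.4 32.7 37.8]
potrim 112 ((510.1999816894531, 282.12457275390625), (57.92489242553711, 60.08183670043945), 8.644865036010742) [70.1 74.4 77.7]
saucer 197 ((502.81707763671875, 277.31353759765625), (77.8533706665039, 89.51129150390625), 78.80242919921875) [28.2 33.1 37.2]
potrim 141 ((508.08050537109375, 282.2430419921875), (59.80263137817383, 57.402244567871094), 78.2689208984375) [70.1 74.4 78.3]
saucer 1263 ((502.2327880859375, 286.131591796875), (93.97071075439453, 87.80258178710938), 82.21577453613281) [28.3 33.  36.6]
potrim 834 ((507.1474609375, 284.112060546875), (60.1209831237793, 61.04037857055664), 88.83697509765625) [70.8 76.1 77.8]
```

View pics/s2.png

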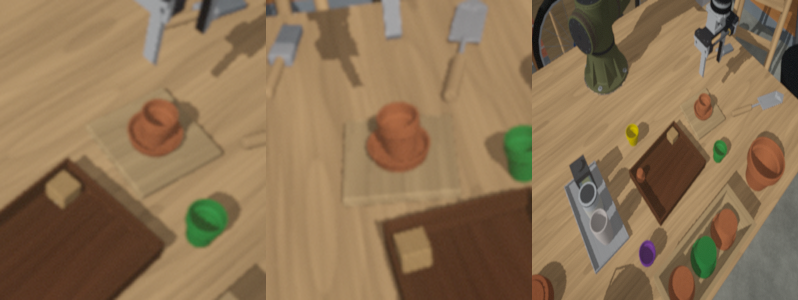

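The pot stands upright in the saucer (about (155,125) left crop), centre about (507,284), rim at z 76. The lantern, tin and vase stand in the tray. I fetch the lantern first.

```bash
python3 -m creep '0.15 -0.5 0 0 0 0; 0.16 -0.85 0 0 0 0; 0.16 -0.85 0 0 0 0; 0.16 -0.85 0 0 0 0; 0.16 -0.85 0 0 0 0; 0.16 -0.85 0 0 0 0; 0.16 -0.85 0 0 0 0; 0.16 -0.85 0 0 0 0; 0.16 -0.85 0 0 0 0; 0.16 -0.85 0 0 0 0; 0.16 -0.85 0 0 0 0; 0.16 -0.85 0 0 0 0; 0.16 -0.85 0 0 0 0; 0.16 -0.85 0 0 0 0; 0.16 -0.85 0 0 0 0; 0.16 -0.85 0 0 0 0; 0.16 -0.85 0 0 0 0; 0.1 -0.8 0 0 0 0; 0 0 0 0 0 0; 0 0 0 0 0 0' 0
```

```text
clock: 47.12
eef_pos: [394.7, -311.4, 166.9]
eef_rot: [3.141, -0.0, 3.14]
wrist_force: [0.0, -0.1, 1.1]
finger_gap: 93.9
finger_force: 0.0
```

```bash
python3 -m creep '0 0 0.75 0 0 0; 0 0 0.75 0 0 0; 0 0 0.6 0 0 0; 0 0 0.19 0 0 0; 0 0 0 0 0 0; 0 0 0 0 0 0' 0 && python3 -m creep '0 0 0 0 0 0; 0 0 0 0 0 0; 0 0 0 0 0 0; 0 0 0 0 0 0; 0 0 0 0 0 0; 0 0 0 0 0 0' 1 25
```

```text
clock: 47.88
eef_pos: [395.2, -312.1, 76.3]
eef_rot: [-3.141, 0.001, 3.141]
wrist_force: [0.9, 0.5, 0.9]
finger_gap: 93.9
finger_force: 0.0
clock: 48.62
eef_pos: [394.7, -311.9, 75.3]
eef_rot: [3.141, -0.0, 3.141]
wrist_force: [-0.5, 1.6, 2.0]
finger_gap: 59.6
finger_force: 24.8
```

```bash
python3 -m creep '0 0 -0.3 0 0 0; 0 0 -0.6 0 0 0; 0 0 -0.7 0 0 0; 0 0.3 -0.4 0 0 0; 0 0.7 0 0 0 0; 0 0.8 0 0 0 0; 0 0.8 0 0 0 0; 0 0.8 0 0 0 0; 0 0.8 0 0 0 0; -0.2 0.8 0 0 0 0; -0.4 0.8 0 0 0 0; -0.6 0.8 0 0 0 0; -0.7 0.8 0 0 0 0; -0.7 0.8 0 0 0 0; -0.7 0.8 0 0 0 0; -0.7 0.6 0 0 0 0; -0.7 0.2 0 0 0 0; -0.4 0 0 0 0 0; -0.155 0 0 0 0 0; 0 0 0 0 0 0' && python3 -m creep '0 0 0.5 0 0 0; 0 0 0.7 0 0 0; 0 0 0.5 0 0 0; 0 0 0.15 0 0 0; 0 0 0.05 0 0 0; 0 0 0 0 0 0; 0 0 0 0 0 0'
```

```text
clock: 51.12
eef_pos: [604.6, 80.1, 155.0]
eef_rot: [-3.142, -0.001, 3.141]
wrist_force: [-1.3, 0.2, -5.0]
finger_gap: 59.5
finger_force: 24.8
clock: 52.0
eef_pos: [605.4, 79.9, 80.0]
eef_rot: [3.142, 0.001, 3.141]
wrist_force: [0.6, -0.6, -2.9]
finger_gap: 59.2
finger_force: 24.8
```

```bash
python3 -m creep '0 0 0.035 0 0 0; 0 0 0.02 0 0 0; 0 0 0 0 0 0; 0 0 0 0 0 0'
```

```text
clock: 52.5
eef_pos: [605.3, 80.0, 77.3]
eef_rot: [3.142, 0.0, 3.141]
wrist_force: [-1.8, 0.3, 0.3]
finger_gap: 59.9
finger_force: 24.8
```

```bash
python3 -m creep '0 0 0 0 0 0; 0 0 0 0 0 0; 0 0 0 0 0 0; 0 0 -0.5 0 0 0; 0 0 -0.9 0 0 0; 0 0 -0.85 0 0 0; 0.25 -0.8 0 0 0 0; 0.25 -0.8 0 0 0 0; 0.25 -0.85 0 0 0 0; 0.25 -0.85 0 0 0 0; 0.25 -0.85 0 0 0 0; 0.25 -0.85 0 0 0 0; 0.25 -0.85 0 0 0 0; 0.25 -0.85 0 0 0 0; 0.25 -0.85 0 0 0 0; 0.25 -0.85 0 0 0 0; 0.25 -0.85 0 0 0 0; 0.25 -0.75 0 0 0 0; 0 0 0 0 0 0; 0 0 0 0 0 0' 0
```

```text
clock: 55.0
eef_pos: [485.1, -319.4, 167.0]
eef_rot: [3.141, 0.0, 3.141]
wrist_force: [-0.3, 0.6, -0.6]
finger_gap: 94.1
finger_force: 0.0
```

```bash
python3 -m creep '0 0 0.75 0 0 0; 0 0 0.75 0 0 0; 0 0 0.6 0 0 0; 0 0 0.2 0 0 0; 0 0 0 0 0 0; 0 0 0 0 0 0' 0 && python3 -m creep '0 0 0 0 0 0; 0 0 0 0 0 0; 0 0 0 0 0 0; 0 0 0 0 0 0; 0 0 0 0 0 0; 0 0 0 0 0 0' 1 25
```

```text
clock: 55.75
eef_pos: [485.4, -320.1, 76.2]
eef_rot: [-3.141, 0.001, 3.141]
wrist_force: [0.1, 0.0, 0.8]
finger_gap: 93.6
finger_force: 0.0
clock: 56.5
eef_pos: [484.9, -320.0, 75.2]
eef_rot: [-3.142, 0.0, 3.141]
wrist_force: [-0.3, 1.7, 2.1]
finger_gap: 65.2
finger_force: 25.0
```

```bash
python3 -m creep '0 0 -0.3 0 0 0; 0 0 -0.6 0 0 0; 0 0 -0.7 0 0 0; 0 0 -0.4 0 0 0; -0.1 0.4 0 0 0 0; -0.15 0.8 0 0 0 0; -0.15 0.85 0 0 0 0; -0.15 0.85 0 0 0 0; -0.15 0.85 0 0 0 0; -0.15 0.85 0 0 0 0; -0.15 0.85 0 0 0 0; -0.1 0.85 0 0 0 0; -0.1 0.85 0 0 0 0; -0.09 0.5 0 0 0 0; 0 0.22 0 0 0 0; 0 0 0.6 0 0 0; 0 0 0.7 0 0 0; 0 0 0.5 0 0 0; 0 0 0.06 0 0 0; 0 0 0 0 0 0' && python3 -m creep '0 0 0.05 0 0 0; 0 0 0 0 0 0; 0 0 0 0 0 0'
```

```text
clock: 59.0
eef_pos: [536.7, -5.3, 81.1]
eef_rot: [-3.142, 0.0, 3.141]
wrist_force: [-0.1, 0.3, -3.3]
finger_gap: 65.3
finger_force: 25.0
clock: 59.38
eef_pos: [536.8, -5.2, 78.9]
eef_rot: [-3.142, 0.0, 3.141]
wrist_force: [-0.6, 0.4, -3.4]
finger_gap: 65.4
finger_force: 25.0
```

```bash
python3 -m creep '0 0 0.03 0 0 0; 0 0 0.02 0 0 0; 0 0 0 0 0 0; 0 0 0 0 0 0'
```

```text
clock: 59.88
eef_pos: [537.0, -5.2, 77.1]
eef_rot: [-3.142, 0.001, 3.141]
wrist_force: [-1.0, 1.0, 5.5]
finger_gap: 65.1
finger_force: 25.0
```

```bash
python3 -m creep '0 0 0 0 0 0; 0 0 0 0 0 0; 0 0 0 0 0 0; 0 0 -0.5 0 0 0; 0 0 -0.9 0 0 0; 0 0 -0.85 0 0 0; -0.11 -0.9 0 0 0 0; -0.11 -0.9 0 0 0 0; -0.11 -0.9 0 0 0 0; -0.11 -0.9 0 0 0 0; -0.11 -0.9 0 0 0 0; -0.11 -0.9 0 0 0 0; -0.11 -0.9 0 0 0 0; -0.11 -0.9 0 0 0 0; -0.05 -0.67 0 0 0 0; 0 0 0 0 0 0; 0 0 0 0 0 0' 0
```

```text
clock: 62.0
eef_pos: [573.7, -319.4, 166.5]
eef_rot: [3.141, -0.0, 3.141]
wrist_force: [-0.5, 0.3, 0.2]
finger_gap: 94.2
finger_force: 0.0
```

```bash
python3 -m creep '0 0 0.75 0 0 0; 0 0 0.75 0 0 0; 0 0 0.6 0 0 0; 0 0 0.18 0 0 0; 0 0 0 0 0 0; 0 0 0 0 0 0' 0 && python3 -m creep '0 0 0 0 0 0; 0 0 0 0 0 0; 0 0 0 0 0 0; 0 0 0 0 0 0; 0 0 0 0 0 0; 0 0 0 0 0 0' 1 25
```

```text
clock: 62.75
eef_pos: [574.2, -320.1, 76.8]
eef_rot: [-3.141, 0.002, 3.141]
wrist_force: [0.2, -0.2, -0.1]
finger_gap: 93.9
finger_force: 0.0
clock: 63.5
eef_pos: [573.7, -320.1, 75.5]
eef_rot: [-3.141, 0.0, 3.141]
wrist_force: [0.5, -0.4, 0.6]
finger_gap: 60.9
finger_force: 25.4
```

```bash
python3 -m creep '0 0 -0.3 0 0 0; 0 0 -0.6 0 0 0; 0 0 -0.7 0 0 0; 0 0 -0.4 0 0 0; -0.1 0.4 0 0 0 0; -0.125 0.8 0 0 0 0; -0.125 0.8 0 0 0 0; -0.125 0.8 0 0 0 0; -0.125 0.8 0 0 0 0; -0.125 0.8 0 0 0 0; -0.125 0.8 0 0 0 0; -0.1 0.6 0 0 0 0; -0.06 0.24 0 0 0 0; 0 0 0 0 0 0; 0 0 0.5 0 0 0; 0 0 0.7 0 0 0; 0 0 0.5 0 0 0; 0 0 0.13 0 0 0; 0 0 0 0 0 0; 0 0 0 0 0 0' && python3 -m creep '0 0 0.06 0 0 0; 0 0 0 0 0 0; 0 0 0 0 0 0'
```

```text
clock: 66.0
eef_pos: [614.7, -78.8, 83.3]
eef_rot: [-3.141, 0.001, 3.141]
wrist_force: [-0.3, -0.0, -2.2]
finger_gap: 60.7
finger_force: 25.5
clock: 66.38
eef_pos: [614.3, -78.4, 80.0]
eef_rot: [-3.142, 0.0, 3.141]
wrist_force: [-0.6, 0.8, -3.3]
finger_gap: 60.9
finger_force: 25.5
```

```bash
python3 -m creep '0 0 0.04 0 0 0; 0 0 0.02 0 0 0; 0 0 0 0 0 0; 0 0 0 0 0 0'
```

```text
clock: 66.88
eef_pos: [614.3, -78.5, 77.5]
eef_rot: [-3.142, 0.0, 3.141]
wrist_force: [-0.9, 0.2, -2.0]
finger_gap: 60.8
finger_force: 25.5
```

Release, withdraw up and to the right, then measure everything.

```bash
python3 -m creep '0 0 0.01 0 0 0; 0 0 0 0 0 0' && python3 -m creep '0 0 0 0 0 0; 0 0 0 0 0 0; 0 0 0 0 0 0; 0 0 -0.5 0 0 0; 0 0 -0.9 0 0 0; 0 0 -0.9 0 0 0; 0.2 -0.8 0 0 0 0; 0.2 -0.8 0 0 0 0; 0.2 -0.8 0 0 0 0; 0.2 -0.8 0 0 0 0; 0.2 -0.8 0 0 0 0; 0.2 -0.8 0 0 0 0; 0.2 -0.8 0 0 0 0; 0 0 0 0 0 0; 0 0 0 0 0 0; 0 0 0 0 0 0; 0 0 0 0 0 0' 0
python3 - <<'E'
from h import *
I=[]
for n in("scene","side"):
    c=grab(n);I.append(cv2.resize(c["color"],(400,300)));q=pts(c).reshape(-1,3)
    for nm,x,y,z0,z1 in(("tin",536.5,-5,105,140),("lantern",605,81,105,140),("vase",614.5,-79,105,140),("pot",507,284,70,85)):
        m=(np.hypot(q[:,0]-x,q[:,1]-y)<48)&(q[:,2]>z0)&(q[:,2]<z1);p=q[m]
        print(n,nm,len(p),np.round(cv2.minAreaRect(p[:,:2].astype(np.float32))[0],1),np.round(np.percentile(p[:,2],[5,50,95]),1))
cv2.imwrite("pics/end.png",np.hstack(I)[:,:,::-1])
E
```

```text
clock: 67.12
eef_pos: [614.5, -78.5, 77.5]
eef_rot: [-3.142, 0.001, 3.141]
wrist_force: [-1.3, 1.3, 3.1]
finger_gap: 61.3
finger_force: 25.5
clock: 69.25
eef_pos: [558.4, -301.7, 169.2]
eef_rot: [-3.142, 0.0, -3.141]
wrist_force: [-0.1, 0.3, -0.1]
finger_gap: 93.9
finger_force: 0.0
scene tin 725 [537.   -5.8] [110.1 124.3 126.4]
scene lantern 798 [605.7  80.2] [109.8 122.1 132.7]
scene vase 420 [614.9 -80.2] [106.5 120.9 127.2]
scene pot 147 [509.  282.8] [70.7 74.9 77.5]
side tin 967 [536.3  -5.2] [108.2 125.  126.7]
side lantern 218 [586.   63.4] [106.4 116.2 123.7]
side vase 111 [593.  -89.8] [105.8 112.5 123.5]Traceback (most recent call last):
  File "<stdin>", line 7, in <module>
    return _quantile_unchecked(
        a, q, axis, out, overwrite_input, method, keepdims, weights)
    return _ureduce(a,
                    func=_quantile_ureduce_func,
    ...<5 lines>...
                    overwrite_input=overwrite_input,
                    method=method)
    r = func(a, **kwargs)
    result = _quantile(arr,
                       quantiles=q,
    ...<2 lines>...
                       out=out,
                       weights=wgt)
    slices_having_nans = np.isnan(arr[-1, ...])
                                  ~~~^^^^^^^^^
IndexError: index -1 is out of bounds for axis 0 with size 0
```

The scene view puts the tin, lantern and vase within about 1 mm of their starting spots with full height, so they are upright. The pot also measures as standing in the saucer. In the side view the arm hides part of the scene, but the tin still agrees. The arm touches nothing, so I hand in.

```bash
python3 -c "
from cell import manip
print(manip.sign_off())"
```

```text
the job is handed in; nothing more can be done
None
```

The job is handed in at about 69 s of the 131 s (no verdict came back): the pot stands in the saucer about 1 mm off centre, and the tin, lantern and vase are upright within about 1 mm of their starting spots by the scene camera. The pot took several grasp tries, because the fingers closed through its wall without contact until I went deeper.

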